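# Front brake lever check at the kitchen counter

## Robot

A 7-joint arm with a two-finger parallel gripper is mounted at the origin on the work surface. World frame = base frame: x ahead of the robot, y to its left, z up, the work surface at z = 0. Lengths are in m, angles in rad, forces in N, time in s.
With the tool pointing down it reaches from about 0.425 to 0.875 m from the base axis. Payload 4.7 kg.
Tool frame: the origin (TCP) lies at the very end of the fingers, on their centre line; the grasp point (between the pads) lies 19 mm behind it; z points along the fingers, y is the line along which they close (so a half turn about z gives the same grasp; the last joint's range is limited). The gripper opens to 87 mm and grips with 3 to 60 N. Pads are 19 mm wide; open, the fingers measure 117 mm over their backs; the gripper's body (75 mm by 190 mm) begins 51 mm behind the grasp point.
Start: joints at [1.134, 0.321, -0.07, 1.45, 0.023, 1.371, -0.057], TCP at [0.283, -0.585, 0.223] pointing down, gripper open.
Joint ranges: [-2.86, 2.86], [-0.3, 2.09], [-1.38, 1.24], [0.06, 2.45], [-1.56, 4.7], [0.09, 2.05], [-2.69, 2.69]. Speed limits (rad/s): [2.57, 2.57, 3.14, 3.14, 3.14, 3.14, 3.14].

## Interface

Orientations are given as a rotation vector (axis times angle).
In Python, from bench import ctrl, imaging, ticket gives the robot as it stands.
- The arm moves only by the tool jog_arm, never from a script. Its argument "rows" is text: rows parted by semicolons, each of 7 numbers parted by spaces: the shift along the tool's x, y, z in cm, then the turn, a rotation vector about the tool's x, y, z in rad, then the closure, from -1 (fully open) to 1 (shut), so that 0 is half open. A call has 1 to 5 rows; each row shifts and turns the commanded pose from where the row before left it, along the tool's axes as they then stand; what a row does not reach is not made up. A row lasts 1/8 s, in which the tool goes at most 62.5 mm and 10.7 degrees, less where a joint would pass 70% of its speed; a pose out of reach is approached as far as the arm can. A call with a gripper value outside its range is refused whole. The fingers move at their own pace and stop on an object; "force" is the grip in N (left out, the last holds). Time passes only in rows, so rows that do not move let the fingers close. It gives the time, the measured TCP pose, the force, the opening and the grip force at its end, in the units of the state.
- ctrl.get_state(): the state, without advancing time (a new reading comes with each control period).
- imaging.get_image(name): name is "scene" or "top" or "wrist"; returns a dict with "img" (400x640x3 uint8, blue, green, red), "vertical_fov" (degrees; the focal length in pixels is half the picture's height over the tangent of half this angle, whatever the lens; pixels are square), "cx", "cy" (the principal point, pixels), "origin" and "orientation" of the camera in the world. Camera axes: x right, y down, z forward; pixel columns grow to the right and rows downward; lengths in m; the calibration is good to about 2 mm. A picture is of the moment at which its call begins. There is no depth.
- ticket.close_job(): hands the job in; it is judged then, once.
The state is a dict: "time": time; "joint_positions": joint angles; "qd": joint speeds; "joint_torque": joint torques, N m; "position": TCP position; "tool_rot": TCP orientation; "ft_force": force on the tool from outside, world axes, zero at the start; "torque": the same for the moment, N m; "grip_width": opening from 0.0 (shut) to 1.0 (fully open); "grip_force": force on a finger pad.
Only numpy, scipy, OpenCV 4.12 (cv2) and the standard library are available. Lean on these libraries where they do the work, as an engineer would, in place of code of your own. Each camera call takes 0.05 s, during which the arm holds its last target. There are 200 camera calls.

## Task

Check the front brake on the bicycle handlebar that is held in the bench vice; its lever is the one on the robot's left. With the backs of your fingers, press the blade from outside in towards the bar until it comes up firm short of the grip, let it come right out again, then press it in firm a second time and finish while holding it there with a steady push, so that the gap left to the grip can be looked at. Only press: do not pinch the lever or squeeze it together with the grip, do not wrench it, and leave the rear brake lever and the things on the counter as they are.

Things in the scene. Friction and masses are not known exactly. Their poses are not given: they have to be found in the camera images.
- handlebar: Flat bicycle bar, 540 mm long, 22 mm thick, gripped at its middle by a small grey suction-base vice fixed to the counter. Origin on the counter under the bar's middle; z up, y along the bar, x level, square to the bar, the way levers are pressed (about away from the robot). Bar axis 150 mm up; vice and brake mounts reach 172 mm. Levers on the -x side at bar height: front brake at +y, rear at -y.
- front_blade: Dark metal finger blade, 14 mm high, 10 mm thick. Origin at the middle of its outer face (the face to press), 150 mm up; at rest 80 mm on the -x side of the bar's axis, 175 mm along +y. Its x points through the blade to the grip, its y outward along the blade: flat face from 40 mm inboard to 28 mm outboard, then a 17 mm ball end. It turns with the lever.
- front_lever (a joint): Front lever, rad: 0 = right out (rest), grows as pressed; springs back. Free stroke takes 2 to 3 N at the blade's middle; then, at an angle that differs each time, 0.20 to 0.32 (15 to 25 mm of blade travel), it meets the master cylinder's push rod and comes up firm: about 6 N per mm more. 10 to 20 N on the blade is a firm push; over 35 N is wrenching.
- front_pivot (a point): Upright pivot pin of the front lever, 150 mm up: 55 mm on the -x side of the bar's axis and 100 mm along +y. The blade's origin lies 25 mm (-x) and 75 mm (+y) from it at rest. The counter in front of the blade is free above 110 mm height for 60 mm, though a mug, bottle and other things stand near.
- front_grip: Ribbed rubber grip at the front-brake (+y) end, 32 mm thick (35 mm at its end rings), from 145 to 271 mm along the bar. Origin on the bar's axis above the vice (not inside the grip), axes as the handlebar. With the lever firm, 12 mm or more stays open between blade and grip. Not to be touched.
- rear_lever (a joint): Rear brake lever angle, rad: the like lever at the other (-y) end; 0 = right out. Leave it alone.
- mug: White ceramic mug, 82 mm across, 95 mm high, standing; origin under its middle. Leave alone, like all that follow.
- oil_bottle: White plastic bottle, 56 mm across, 165 mm high, standing; origin under its middle.
- marker_up: Chunky green marker, 27 mm thick, 122 mm high, standing on its end under the front grip; origin under its middle.
- marker_flat: The same kind of marker lying down along its own x; origin under its middle.
- spring_clamp: Black plastic spring clamp lying flat, about 165 mm long, 20 mm high; origin under its pivot, jaws along +x.
- coaster: Round white ceramic coaster, 96 mm across, 9 mm thick; origin under its middle.
- multi_tool: Folded steel hex-key tool lying flat, 85 x 32 x 20 mm; origin under its middle.
- grease_tin: Low metal tin, 60 mm across, 42 mm high; origin under its middle.

How it is judged:
On the way, in this order (a step that is already met when the one before it is completed fails the run):
1. the front brake blade is pressed in until it is firm (more than 9 N at the blade, lever past 0.17 rad) (value of joint front_lever above 0.17 rad and contact force between the fingers and front_blade above 9 N), for 0.3 s.
2. the lever is let right out again (under 0.04 rad) (value of joint front_lever below 0.04 rad), for 0.2 s.
At the end, for the whole second after the job is handed in: The fingers hold the front brake blade in at its firm stop from outside, steadily, with 9 to 25 N and the lever past 0.17 rad, not touching the grip; the rear lever is out and everything on the counter is within 20 mm of its place (all of step 1 and contact force between the fingers and front_blade below 25 N and velocity of joint front_lever between -0.05 and 0.05 rad/s and contact force between the fingers and front_grip below 0.5 N and x of the grasp point in the frame of front_blade below 0.004 m and value of joint rear_lever below 0.05 rad and distance of each of mug, oil_bottle, marker_up, marker_flat, spring_clamp, coaster, multi_tool, grease_tin from where it was at the start of the episode below 0.02 m); the arm keeps its last pose, push and grip.
It fails at once if the lever is wrenched: more than 35 N on the blade (contact force between the fingers and front_blade above 35 N).
It fails at once if the lever is pinched, or pushed with the blade between the fingers (contact force between the fingers and front_blade above 1 N and x of the grasp point in the frame of front_blade above 0.004 m).
It fails at once if the grip is touched (contact force between any of the fingers, the arm and front_grip above 2 N).
It fails at once if the rear brake lever is pressed (value of joint rear_lever above 0.06 rad).
It fails at once if something on the counter is shifted more than 20 mm, knocked over or lifted (distance of any of mug, oil_bottle, marker_up, marker_flat, spring_clamp, coaster, multi_tool, grease_tin from where it was at the start of the episode above 0.02 m or angle between any of mug, oil_bottle, marker_up's own z axis and vertical above 0.3 rad).
It also fails if it takes over 42 s, if anything falls off the work surface, if the arm or the gripper's body presses on something with over 40 N, if the wrist force passes 120 N, or if a joint passes its speed limit or range.

## Working session

There is one attempt and no reset: what is moved stays moved. The work goes in short steps, Python scripts to look and compute and a tool call to move; the robot and the scene stay as the last step left them, time stands still between calls to the robot, and variables do not carry over. Pictures are saved under pics/ and viewed, at most 10 in all, crops included, and the job is handed in when it is done.

Besides the shell and the picture viewer there is one more tool, called after "Emit:" as name(argument=value, ...) on one line, values as JSON. jog_arm: Moves the arm, as the interface text tells. Its arguments: {"type":"object","properties":{"rows":{"type":"string"},"force":{"type":"number"}},"required":["rows"]}

```bash
mkdir -p pics
cat > h.py <<'E'
import numpy as np, cv2, json
from scipy.spatial.transform import Rotation as R
from bench import ctrl, imaging, ticket
def rot(o):
    o=np.array(o,float)
    return o if o.shape==(3,3) else (R.from_rotvec(o).as_matrix() if o.size==3 else R.from_quat(o).as_matrix())
def snap(n,f):
    d=imaging.get_image(n); cv2.imwrite('pics/%s.png'%f,d['img'])
    c={k:np.array(d[k]).tolist() for k in('vertical_fov','cx','cy','origin','orientation')}
    json.dump(c,open('pics/%s.json'%f,'w')); return c
def ray(f,u,v):
    c=json.load(open('pics/%s.json'%f)); F=200/np.tan(np.radians(c['vertical_fov']/2))
    d=rot(c['orientation'])@np.array([(u-c['cx'])/F,(v-c['cy'])/F,1]); return np.array(c['origin']),d
def atz(f,u,v,z):
    o,d=ray(f,u,v); return o+d*(z-o[2])/d[2]
def proj(f,P):
    c=json.load(open('pics/%s.json'%f)); F=200/np.tan(np.radians(c['vertical_fov']/2))
    p=rot(c['orientation']).T@(np.array(P)-c['origin']); return c['cx']+F*p[0]/p[2],c['cy']+F*p[1]/p[2]
def tri(f1,p1,f2,p2):
    o1,d1=ray(f1,*p1);o2,d2=ray(f2,*p2)
    s=np.linalg.lstsq(np.c_[d1,-d2],o2-o1,rcond=None)[0]
    a,b=o1+s[0]*d1,o2+s[1]*d2
    return (a+b)/2,np.linalg.norm(a-b)
E
python3 - <<'E'
from h import *
for n in('scene','top'): print(snap(n,n+'0'))
print(ctrl.get_state())
E
```

```text
{'vertical_fov': 49.11790728717688, 'cx': 326.60603861929644, 'cy': 205.52999287517613, 'origin': [1.3450182651585338, 0.30378524780070076, 0.7121053987300247], 'orientation': [-1.3660157958895731, -2.0123750312084705, 0.9958876546507499]}
{'vertical_fov': 46.13033780308987, 'cx': 318.4134249987986, 'cy': 204.9140976492578, 'origin': [0.4423099773693447, 0.006598117194250925, 1.3665240939178718], 'orientation': [-2.140819113940163, 2.1635240526274675, -0.14767635809514465]}
{'time': 0.1, 'joint_positions': array([ 1.13411537,  0.32172531, -0.07009876,  1.45156373,  0.02257768,
        1.37080291, -0.05692716]), 'qd': array([-1.59276277e-03, -1.58994277e-03, -4.83648416e-04, -3.79859147e-03,
        2.35880774e-04, -2.02683026e-03, -5.80839534e-05]), 'joint_torque': array([-1.04958883e-04, -4.92573524e+01, -4.05606637e-01, -3.13403535e+01,
       -6.41554850e-02,  3.94345319e-02,  3.83309555e-05]), 'position': array([ 0.28293688, -0.58463125,  0.22158091]), 'tool_rot': array([-3.06051777e+00, -7.01750705e-01,  7.04725432e-04]), 'ft_force': array([-0.65695728,  0.56839836,  0.1175712 ]), 'torque': array([-0.00409936,  0.01760014,  0.02177087]), 'grip_force': 0.0, 'grip_width': 0.9982552532799022}
```

View pics/top0.png

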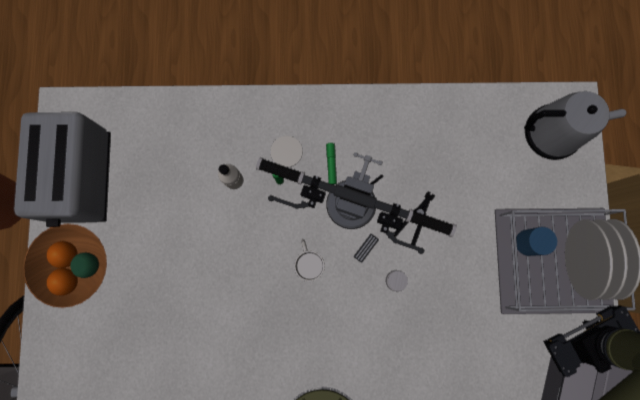

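View pics/scene0.png

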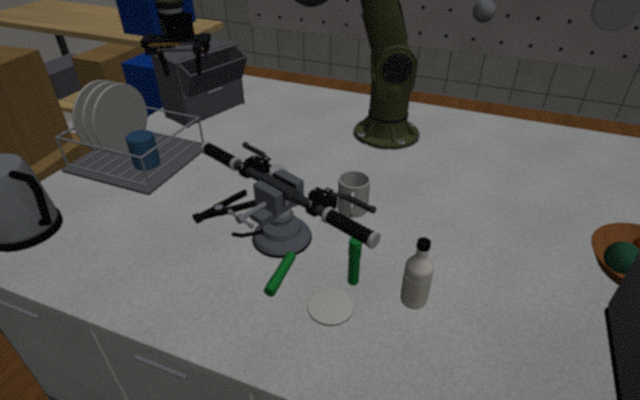

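The top view shows the bar from about (260,164), the front-brake end, to (454,230). The front blade's ball end is near (271,198), with the mug at (310,265) and the bottle at (230,177). In the scene view the front grip ends at about (373,240) and its ball end is at (373,209).

Run:
```python
from h import *
a=cv2.imread('pics/top0.png')[140:290,210:470]; a=cv2.resize(a,None,fx=3,fy=3,interpolation=cv2.INTER_CUBIC)
a=cv2.convertScaleAbs(a,alpha=1.6,beta=20)
cv2.imwrite('pics/topc.png',a)
for p1,p2 in(((260,164),(375,240)),((454,230),(207,148)),((271,198),(373,209)),((421,250),(246,147))): print(tri('top0',p1,'scene0',p2),atz('top0',*p1,.15))
```

```text
(array([0.71813979, 0.15971492, 0.1491418 ]), np.float64(0.00562920617376108)) [0.71866336 0.15688237 0.15      ]
(array([ 0.5366076 , -0.34437518,  0.14948783]), np.float64(0.007571379776872576)) [ 0.53843255 -0.34770231  0.15      ]
(array([0.62676192, 0.1292571 , 0.15096776]), np.float64(0.0037945694790773804)) [0.62741137 0.12752073 0.15      ]
(array([ 0.48649555, -0.25836297,  0.14430539]), np.float64(0.006144250652726783)) [ 0.48763723 -0.2599498   0.15      ]
```

View pics/topc.png

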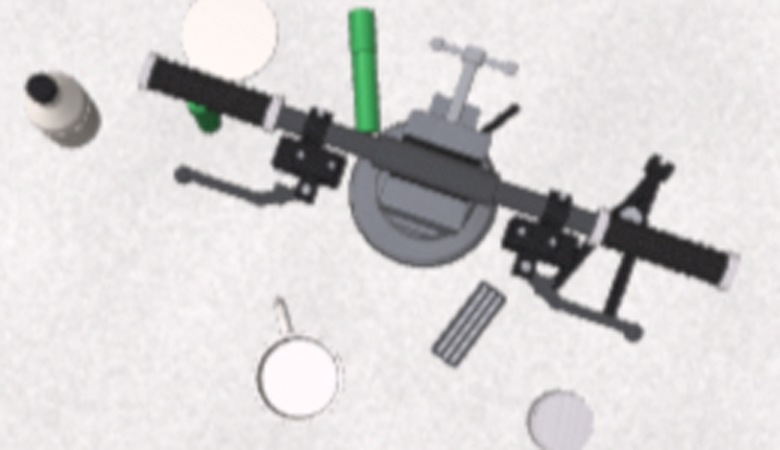

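Emit:
jog_arm(rows="0 0 0 0 0 -0.145 1; 0 0 0 0 0 -0.145 1; 0 0 0 0 0 -0.145 1; 0 0 0 0 0 -0.145 1; 0 0 0 0 0 0 1", force=20)

```text
time: 0.72
position: [0.283, -0.5849, 0.222]
tool_rot: [-2.734, -1.546, -0.0]
ft_force: [0.2, 0.3, -0.5]
grip_width: 0.515
grip_force: 0.0
```

Emit:
jog_arm(rows="5 -1 0 0 0 0 1; 5 -1 0 0 0 0 1; 5 -1 0 0 0 0 1; 5 -1 0 0 0 0 1; 5 -1 0 0 0 0 1")

```text
time: 1.35
position: [0.3692, -0.3432, 0.2225]
tool_rot: [2.736, 1.544, 0.0]
ft_force: [-0.2, -0.2, 0.4]
grip_width: 0.023
grip_force: 0.0
```

Emit:
jog_arm(rows="5 -1 0 0 0 0 1; 5 -1 0 0 0 0 1; 5 -1 0 0 0 0 1; 5 -1 0 0 0 0 1; 5 -1 0 0 0 0 1")

```text
time: 1.98
position: [0.4547, -0.1032, 0.2226]
tool_rot: [2.735, 1.543, 0.0]
ft_force: [0.7, -0.1, -0.0]
grip_width: 0.006
grip_force: 0.0
```

Emit:
jog_arm(rows="5 -0.6 0 0 0 0 1; 5 -0.6 0 0 0 0 1; 5 -0.6 0 0 0 0 1; 5 -0.6 0 0 0 0 1; 4 -0.4 0 0 0 0 1")

```text
time: 2.6
position: [0.5542, 0.1175, 0.2225]
tool_rot: [-2.735, -1.545, -0.0]
ft_force: [0.1, -0.4, 0.2]
grip_width: 0.006
grip_force: 0.0
```

Emit:
jog_arm(rows="0 0 3 0 0 0 1; 0 0 3 0 0 0 1; 0 0 3 0 0 0 1; 0 0 0 0 0 0 1; 0 0 0 0 0 0 1")

```text
time: 3.22
position: [0.5545, 0.1157, 0.1336]
tool_rot: [2.734, 1.547, 0.002]
ft_force: [0.8, 0.2, 1.4]
grip_width: 0.005
grip_force: 0.0
```

Run:
```python
from h import *
snap('wrist','w1');snap('top','top1');snap('scene','sc1')
s=ctrl.get_state();print(s['position'],s['tool_rot'],s['ft_force'],s['time'])
B=np.array([.6119,.0964,.15])
for f in('w1','top1','sc1'): print(f,proj(f,B),proj(f,s['position']))
a=cv2.imread('pics/w1.png');b=cv2.imread('pics/top1.png')[140:290,210:470]
b=cv2.resize(b,(640,369));cv2.imwrite('pics/j1.png',cv2.convertScaleAbs(np.hstack([cv2.resize(a,(400,250)),cv2.resize(b,(400,250))]),alpha=1.5,beta=15))
```

```text
[0.55482039 0.11562057 0.13406557] [2.73289068 1.54694218 0.00349687] [ 0.38496566  0.14096791 -0.04838061] 3.375
w1 (np.float64(427.9222091038921), np.float64(235.47727019858175)) (np.float64(316.0340453986771), np.float64(245.86001868409687))
top1 (np.float64(282.88707556625224), np.float64(203.74310789075645)) (np.float64(276.0393709845873), np.float64(226.1324036682508))
sc1 (np.float64(359.41807294651875), np.float64(201.972337499549)) (np.float64(374.9453097387432), np.float64(195.5919445912786))
```

View pics/j1.png

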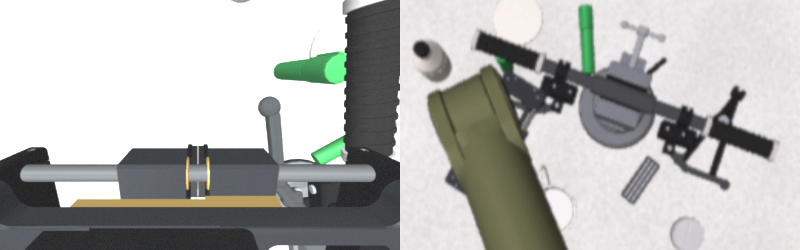

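The wrist view agrees with my estimate: the ball end is at about (430,165), and the blade's outer face is near (429,235), as projected. The approach side is clear, so I'll advance along bar x.

Emit:
jog_arm(rows="0.2 1 0.2 0 0 0 1; 0.2 1 0.1 0 0 0 1; 0.2 1 0 0 0 0 1; 0.1 0.5 0 0 0 0 1; 0 0 0 0 0 0 1")

```text
time: 4.0
position: [0.5877, 0.1033, 0.1293]
tool_rot: [-2.733, -1.548, 0.0]
ft_force: [0.6, 0.3, 0.2]
grip_width: 0.003
grip_force: 0.0
```

Emit:
jog_arm(rows="0.1 0.5 0 0 0 0 1; 0.1 0.5 0 0 0 0 1; 0.1 0.4 0 0 0 0 1; 0 0 0 0 0 0 1; 0 0 0 0 0 0 1")

```text
time: 4.62
position: [0.6007, 0.0989, 0.1295]
tool_rot: [-2.733, -1.549, 0.001]
ft_force: [-1.8, -0.4, 0.6]
grip_width: 0.005
grip_force: 0.6
```

Emit:
jog_arm(rows="0.06 0.3 0 0 0 0 1; 0.06 0.3 0 0 0 0 1; 0.04 0.2 0 0 0 0 1; 0 0 0 0 0 0 1")

```text
time: 5.12
position: [0.6089, 0.0964, 0.1296]
tool_rot: [-2.733, -1.549, -0.001]
ft_force: [-1.0, 1.8, 0.7]
grip_width: 0.005
grip_force: 1.0
```

Emit:
jog_arm(rows="0.03 0.15 0 0 0 0 1; 0.03 0.15 0 0 0 0 1; 0 0 0 0 0 0 1")

```text
time: 5.5
position: [0.6117, 0.0951, 0.1296]
tool_rot: [-2.734, -1.548, -0.0]
ft_force: [-1.6, 2.5, 0.9]
grip_width: 0.004
grip_force: 1.1
```

Emit:
jog_arm(rows="0.03 0.15 0 0 0 0 1; 0.03 0.15 0 0 0 0 1; 0 0 0 0 0 0 1")

```text
time: 5.88
position: [0.6145, 0.0943, 0.1295]
tool_rot: [-2.733, -1.549, -0.0]
ft_force: [-1.5, 2.7, 1.6]
grip_width: 0.004
grip_force: 1.5
```

Emit:
jog_arm(rows="0.03 0.15 0 0 0 0 1; 0 0 0 0 0 0 1; 0 0 0 0 0 0 1")

```text
time: 6.25
position: [0.6159, 0.0939, 0.1296]
tool_rot: [-2.733, -1.549, -0.0]
ft_force: [-1.1, 4.3, 0.1]
grip_width: 0.003
grip_force: 1.8
```

Emit:
jog_arm(rows="0.2 0 0 0 0 0 1; 0.15 0 0 0 0 0 1; 0 0 0 0 0 0 1")

```text
time: 6.62
position: [0.6176, 0.0954, 0.1292]
tool_rot: [2.733, 1.547, -0.002]
ft_force: [-1.7, -0.5, 0.4]
grip_width: 0.002
grip_force: 0.9
```

Emit:
jog_arm(rows="0.03 0.1 0 0 0 0 1; 0 0 0 0 0 0 1; 0 0 0 0 0 0 1")

```text
time: 7.0
position: [0.6186, 0.0961, 0.1294]
tool_rot: [2.733, 1.548, -0.001]
ft_force: [-2.2, 0.7, 0.8]
grip_width: 0.006
grip_force: 0.9
```

Emit:
jog_arm(rows="0.03 0.1 0 0 0 0 1; 0.03 0.1 0 0 0 0 1; 0 0 0 0 0 0 1")

```text
time: 7.38
position: [0.6208, 0.0958, 0.1295]
tool_rot: [-2.733, -1.548, -0.0]
ft_force: [-2.4, 0.1, 0.7]
grip_width: 0.006
grip_force: 1.0
```

Emit:
jog_arm(rows="0.03 0.1 0 0 0 0 1; 0.03 0.1 0 0 0 0 1; 0 0 0 0 0 0 1")

```text
time: 7.75
position: [0.6227, 0.0954, 0.1295]
tool_rot: [-2.733, -1.548, 0.0]
ft_force: [-2.5, 0.9, 1.7]
grip_width: 0.002
grip_force: 1.3
```

Emit:
jog_arm(rows="0.03 0.1 0 0 0 0 1; 0.03 0.1 0 0 0 0 1; 0 0 0 0 0 0 1")

```text
time: 8.12
position: [0.6238, 0.095, 0.1293]
tool_rot: [-2.732, -1.548, 0.003]
ft_force: [-5.9, 0.3, 1.5]
grip_width: 0.006
grip_force: 2.6
```

Emit:
jog_arm(rows="0.02 0.1 0 0 0 0 1; 0 0 0 0 0 0 1; 0 0 0 0 0 0 1")

```text
time: 8.5
position: [0.6241, 0.0949, 0.1293]
tool_rot: [-2.732, -1.548, 0.005]
ft_force: [-8.1, 1.3, 1.9]
grip_width: 0.0
grip_force: 3.3
```

Emit:
jog_arm(rows="0.02 0.15 0 0 0 0 1; 0.02 0.15 0 0 0 0 1; 0 0 0 0 0 0 1")

```text
time: 8.88
position: [0.6251, 0.0947, 0.1291]
tool_rot: [-2.729, -1.548, 0.01]
ft_force: [-12.8, 0.7, 4.9]
grip_width: 0.009
grip_force: 5.6
```

Emit:
jog_arm(rows="0 0 0 0 0 0 1; 0 0 0 0 0 0 1; 0 0 0 0 0 0 1")

```text
time: 9.25
position: [0.6251, 0.0947, 0.1292]
tool_rot: [-2.729, -1.549, 0.009]
ft_force: [-12.2, 0.7, 4.7]
grip_width: 0.005
grip_force: 5.5
```

Emit:
jog_arm(rows="0.02 0.1 0 0 0 0 1; 0 0 0 0 0 0 1; 0 0 0 0 0 0 1; 0 0 0 0 0 0 1; 0 0 0 0 0 0 1")

```text
time: 9.88
position: [0.6253, 0.0946, 0.1291]
tool_rot: [-2.728, -1.548, 0.011]
ft_force: [-14.5, 2.1, 5.5]
grip_width: 0.01
grip_force: 6.3
```

Run:
```python
from h import *
snap('wrist','w2');snap('scene','sc2')
a=cv2.imread('pics/w2.png');b=cv2.imread('pics/sc2.png')[120:270,230:430]
cv2.imwrite('pics/j2.png',cv2.convertScaleAbs(np.hstack([cv2.resize(a,(400,300)),cv2.resize(b,(400,300))]),alpha=1.7,beta=15))
```

```text
(no output)
```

View pics/j2.png

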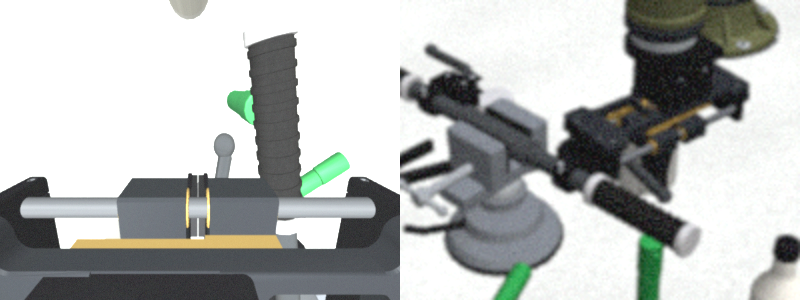

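The lever is firm at about 15 N. The wrist view shows the ball end at about (224,145) in the crop, close to the grip but with the gap still open. Now I'll let it right out.

Emit:
jog_arm(rows="-0.2 -0.5 0 0 0 0 1; -0.3 -1 0 0 0 0 1; -0.3 -1 0 0 0 0 1; -0.3 -1 0 0 0 0 1; -0.2 -1 0 0 0 0 1")

```text
time: 10.6
position: [0.5841, 0.1044, 0.1298]
tool_rot: [2.733, 1.547, 0.001]
ft_force: [0.6, -0.1, -0.8]
grip_width: 0.006
grip_force: 0.0
```

Emit:
jog_arm(rows="0 0 0 0 0 0 1; 0 0 0 0 0 0 1; 0 0 0 0 0 0 1; 0 0 0 0 0 0 1")

```text
time: 11.1
position: [0.5844, 0.1047, 0.1294]
tool_rot: [-2.734, -1.548, -0.0]
ft_force: [-0.8, 0.3, -0.5]
grip_width: 0.006
grip_force: 0.0
```

Run:
```python
from h import *
snap('wrist','w3')
a=cv2.imread('pics/w3.png')
cv2.imwrite('pics/j3.png',cv2.convertScaleAbs(a,alpha=1.7,beta=15))
```

```text
(no output)
```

View pics/j3.png

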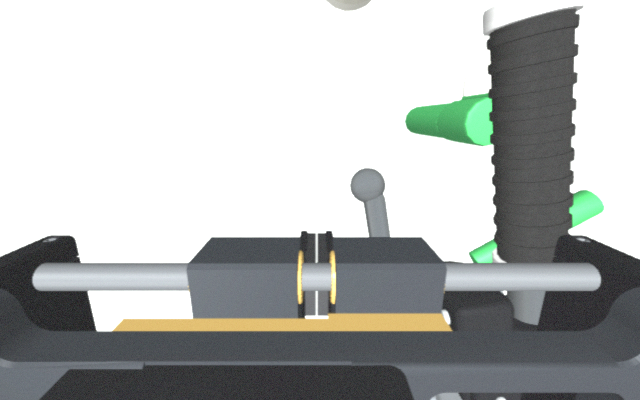

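The lever is right out: the finger reads no force, and the ball end at (368,185) is clear of the grip. Now the second press.

Emit:
jog_arm(rows="0.3 0.8 0 0 0 0 1; 0.2 0.6 0 0 0 0 1; 0.2 0.5 0 0 0 0 1; 0.15 0.4 0 0 0 0 1; 0 0 0 0 0 0 1")

```text
time: 11.78
position: [0.6083, 0.1005, 0.1294]
tool_rot: [-2.733, -1.548, 0.0]
ft_force: [-1.6, 0.6, 0.4]
grip_width: 0.007
grip_force: 0.7
```

Emit:
jog_arm(rows="0.1 0.3 0 0 0 0 1; 0.1 0.3 0 0 0 0 1; 0.06 0.2 0 0 0 0 1; 0.06 0.2 0 0 0 0 1; 0 0 0 0 0 0 1")

```text
time: 12.4
position: [0.6185, 0.0984, 0.1295]
tool_rot: [-2.733, -1.549, -0.0]
ft_force: [-1.8, 2.4, -0.5]
grip_width: 0.005
grip_force: 1.3
```

Emit:
jog_arm(rows="0.03 0.2 0 0 0 0 1; 0.03 0.2 0 0 0 0 1; 0.03 0.15 0 0 0 0 1; 0 0 0 0 0 0 1; 0 0 0 0 0 0 1")

```text
time: 13.02
position: [0.6237, 0.0965, 0.1297]
tool_rot: [-2.733, -1.549, -0.001]
ft_force: [-0.8, 4.1, 0.1]
grip_width: 0.005
grip_force: 2.1
```

Emit:
jog_arm(rows="0.03 0.15 0 0 0 0 1; 0.03 0.15 0 0 0 0 1; 0 0 0 0 0 0 1; 0 0 0 0 0 0 1")

```text
time: 13.52
position: [0.6252, 0.0963, 0.1295]
tool_rot: [-2.731, -1.549, 0.003]
ft_force: [-6.1, 5.7, 1.6]
grip_width: 0.007
grip_force: 3.8
```

Emit:
jog_arm(rows="0.1 0.15 0 0 0 0 1; 0.1 0.15 0 0 0 0 1; 0 0 0 0 0 0 1; 0 0 0 0 0 0 1")

```text
time: 14.02
position: [0.6264, 0.096, 0.1293]
tool_rot: [-2.73, -1.548, 0.011]
ft_force: [-11.9, 4.9, 6.4]
grip_width: 0.005
grip_force: 6.2
```

Emit:
jog_arm(rows="0.02 0.1 0 0 0 0 1; 0.02 0.1 0 0 0 0 1; 0 0 0 0 0 0 1; 0 0 0 0 0 0 1")

```text
time: 14.52
position: [0.627, 0.0959, 0.1292]
tool_rot: [-2.728, -1.548, 0.015]
ft_force: [-14.8, 4.4, 7.4]
grip_width: 0.006
grip_force: 7.8
```

Emit:
jog_arm(rows="0 0 0 0 0 0 1; 0 0 0 0 0 0 1; 0 0 0 0 0 0 1; 0 0 0 0 0 0 1; 0 0 0 0 0 0 1")

```text
time: 15.15
position: [0.627, 0.0959, 0.1292]
tool_rot: [-2.728, -1.548, 0.015]
ft_force: [-14.7, 4.3, 7.4]
grip_width: 0.003
grip_force: 7.8
```

Run:
```python
from h import *
s=ctrl.get_state();F=np.linalg.norm(s['ft_force']);print(s['ft_force'],F,abs(s['qd']).max())
if 12<F<21: print(ticket.close_job())
```

```text
[-14.66398073   4.33671445   7.43410893] 17.00309968188442 0.0017032104228491855
the job is handed in; nothing more can be done
None
```

I pressed the front brake lever firm at about 15 N, let it right out, then pressed it firm again; I handed the job in at about 15 s with it held steady at about 17 N (no verdict was returned).

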